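Shut the valve under the kitchen shelf

TASK

Shut off the water valve under the front edge of the raised shelf: slide the yellow safety catch fully aside to the right (as seen from the robot), then turn the red four-armed knob clockwise, seen from above, until it seats and is firmly snug against its washer, without forcing it. Leave the catch aside and the valve shut, let go, and do not disturb the jar, mug or bowl.

Things in the scene. Friction and masses are not known exactly. Their poses are not given: they have to be found in the camera images.
- shelf: fixed metal shelf. Origin on the counter (z 0) below the middle of its front edge, which faces the robot; x runs level away from the robot into the shelf, y left along the edge, z up. Plate 200 mm deep (x 0 to 200), 460 long, 12 thick, underside at z 138, top at 150. Legs stand from x 43 back, 218 mm either side of the middle; stock stands on top only from x 98 back.
- valve: fixed brass bonnet, radius 20 mm, with the washer inside; origin on the knob's axis at shelf x 10, y 0, z 111 mm; axes as the shelf's. The knob seats 1.1 to 2.5 rad clockwise from its start: where cannot be seen, only felt. From there the washer resists ever more. Snug: 0.3 N m on the washer for 0.3 s; over 0.9 N m spoils it. Turning friction adds 0.15 N m. Let go, it stays shut by friction.
- star_knob: red cross-shaped knob under the shelf, turning about the vertical; origin on its axis, 111 mm above the counter, z up; 22 mm high (100 to 122 mm). Hub radius 18 mm; four equal arms at 20, 110, 200, 290 degrees (anticlockwise from its own x, seen from above), 12 mm wide with round 16 mm ends, reaching 60 mm from the axis, so up to 50 mm before the shelf edge.
- knob_end (a point): centre of the round end of the knob's arm at 20 degrees, 52 mm from the axis (the others are alike). Push arms at the front to the left with a finger reaching down before the edge; after about a quarter turn take the next arm. Pushing squarely 48 mm from the axis, turning takes 3 N, snug some 9.5 N, spoiling 21 N: about 15 N is right, 3 to 5 N more per mm of push once seated.
- catch (a joint): how far the yellow safety catch is slid aside, from 0 (locking: its tongue stands between two arms and stops the knob from closing) to 0.065 m (fully aside, end stop). It moves to the shelf's -y (right), needs about 1.5 N and stays where left; starts at 0 to 8 mm
- catch_tab (a point): middle of the catch's tab, before the shelf's front edge: 10 mm thick (4 to 14 mm before the edge), 26 mm wide along the edge, 138 to 158 mm above the counter (this point 148); below it a 12 mm wide tongue reaches down to 98 mm. At catch 0 it is at shelf y -42 mm. Push its left side to the right, fingertips above 124 mm to stay over the knob.
- mug: blue mug, 76 mm wide, 85 mm high, loose on the counter left of the work; origin at the centre of its underside
- bowl: white bowl, 110 mm wide, 50 mm high, loose on the counter right of the work; origin at the centre of its underside
- spice_jar: glass spice jar, 44 mm wide, 90 mm high, loose on the shelf 110 mm or more behind the edge; origin at the centre of its underside

How it is judged:
By the outcome, as a careful person would: the job done as asked, in the order asked, and still so for the second after the job is handed in, with the robot touching nothing.
It also fails if it takes over 64 s, if anything falls off the work surface, if the arm or the gripper's body presses on something with over 40 N, if the wrist force passes 120 N, or if a joint passes its speed limit or range.

ROBOT

A 6-joint arm with a two-finger parallel gripper is mounted at the origin on the work surface. World frame = base frame: x ahead of the robot, y to its left, z up, the work surface at z = 0. Lengths are in mm, angles in rad, forces in N, time in s.
With the tool pointing down it reaches from about 325 to 775 mm from the base axis. Payload 9.3 kg.
Tool frame: the origin (TCP) lies midway between the tips of the shut fingers; the grasp point (between the pads) lies 19 mm behind it; z points along the fingers, y is the line along which they close (so a half turn about z gives the same grasp; the last joint's range is limited). The gripper opens to 85 mm and grips with 20 to 120 N. Pads are 22 mm wide; open, the fingers measure 114 mm over their backs; the gripper's body (76 mm by 85 mm) begins 54 mm behind the grasp point. The pads swing forward as they close: fully open they stand 13 mm farther back than shut.
Start: joints at [0.95, 0.259, 0.021, 1.334, 0, 1.418], TCP at [248.009, 490.906, 199.979] pointing down, gripper open.
Joint ranges: [-3.04, 3.04], [-0.91, 1.82], [-1.04, 1.36], [-1.92, 1.95], [-1.52, 1.45], [-3.14, 3.14]. Speed limits (rad/s): [2.22, 2.22, 2.79, 3.14, 3.14, 3.14].

INTERFACE

Orientations are given as a 3x3 rotation matrix whose columns are the frame's x, y, z axes.
In Python, from bench import env gives the robot as it stands. The module is installed in compiled form; this text tells all that it offers.
- The arm moves only by the tool send_rows, never from a script. Its argument "deltas" is a list of rows, each a list of 6 numbers: the shift along the tool's x, y, z in mm, then the turn, a rotation vector about the tool's x, y, z in rad. A call has 1 to 10 rows; each row shifts and turns the commanded pose from where the row before left it, along the tool's axes as they then stand; what a row does not reach is not made up. A row lasts 1/12 s, in which the tool goes at most 41.7 mm and 7.16 degrees, less where a joint would pass 70% of its speed; a pose out of reach is approached as far as the arm can. A call with a gripper value outside its range is refused whole. "hand" is the finger opening in mm, from 0 to 85.4, set as the call begins (left out, the last holds). The fingers move at their own pace and stop on an object; "force" is the grip in N (left out, the last holds). Time passes only in rows, so rows that do not move let the fingers close. It gives the time, the measured TCP pose, the force, the opening and the grip force at its end, in the units of the state.
- env.read_state(): the state, without advancing time (a new reading comes with each control period).
- env.capture(name): name is "side" or "top" or "wrist"; returns a dict with "image" (384x512x3 uint8, red, green, blue), "range_z" (384x512 float32, mm along the optical axis (not along the pixel's ray), 0 where there is no reading), "vertical_fov" (degrees; the focal length in pixels is half the picture's height over the tangent of half this angle, whatever the lens; pixels are square), "cx", "cy" (the principal point, pixels), "position" and "attitude" of the camera in the world. Camera axes: x right, y down, z forward; pixel columns grow to the right and rows downward; lengths in mm; the calibration is good to about 2 mm. A picture is of the moment at which its call begins.
- env.close_job(): hands the job in; it is judged then, once.
The state is a dict: "t": time; "q": joint angles; "dq": joint speeds; "joint_torque": joint torques, N m; "position": TCP position; "eef_rot": TCP orientation; "wrist_force": force on the tool from outside, world axes, zero at the start; "moment": the same for the moment, N m; "finger_gap": opening from 0.0 (shut) to 1.0 (fully open); "finger_force": force on a finger pad.
Only numpy, scipy, OpenCV 4.12 (cv2) and the standard library are available. Lean on these libraries where they do the work, as an engineer would, in place of code of your own. Each camera call takes 0.05 s, during which the arm holds its last target. There are 200 camera calls.

## Working session

There is one attempt and no reset: what is moved stays moved. The work goes in short steps, Python scripts to look and compute and a tool call to move; the robot and the scene stay as the last step left them, time stands still between calls to the robot, and variables do not carry over. Pictures are saved under pics/ and viewed, at most 10 in all, crops included, and the job is handed in when it is done.

Besides the shell and the picture viewer there is one more tool, called after "Call:" in YAML: its name, and indented under it one key for each argument. send_rows: Moves the arm, as the interface text tells. Its arguments: {"type":"object","properties":{"deltas":{"type":"array","items":{"type":"array","items":{"type":"number"}}},"hand":{"type":"number"},"force":{"type":"number"}},"required":["deltas"]}

```bash
mkdir -p pics; cat > h.py <<'E'
import numpy as np, cv2
from bench import env
def pts(c):
    f=c["image"].shape[0]/2/np.tan(np.radians(c["vertical_fov"])/2)
    v,u=np.mgrid[0:384,0:512]; z=c["range_z"]
    P=np.stack([(u-c["cx"])/f*z,(v-c["cy"])/f*z,z],-1)
    return P@np.array(c["attitude"]).T+np.array(c["position"])
def ray(c,u,v,h):
    f=192/np.tan(np.radians(c["vertical_fov"])/2)
    d=np.array(c["attitude"])@np.array([(u-c["cx"])/f,(v-c["cy"])/f,1]); p=np.array(c["position"])
    return p+d*(h-p[2])/d[2]
def save(c,n): cv2.imwrite("pics/"+n,c["image"][:,:,::-1])
E
python3 - <<'E'
from h import *
s=env.read_state(); print(s["position"],s["eef_rot"],s["t"])
ims=[]
for n in("top","side"):
    c=env.capture(n); ims.append(c["image"]); print(n,c["position"],c["attitude"],c["vertical_fov"])
    np.savez(n,**c)
    P=pts(c);hsv=cv2.cvtColor(c["image"],cv2.COLOR_RGB2HSV)
    for k,lo,hi in(("red",(0,130,60),(8,255,255)),("yel",(22,120,80),(35,255,255)),("blue",(100,100,50),(130,255,255))):
        m=(cv2.inRange(hsv,lo,hi)>0)&(c["range_z"]>0)
        if m.sum(): 
            q=P[m]; v,u=np.where(m); print(k,m.sum(),u.mean(),v.mean(),np.percentile(q,[2,50,98],axis=0).round(1).tolist())
cv2.imwrite("pics/a.png",cv2.resize(np.hstack(ims),(800,300))[:,:,::-1])
E
```

```text
[247.81180146 490.66465634 199.36684519] [[-8.92563825e-01  4.50920409e-01 -7.76983228e-04]
 [ 4.50921031e-01  8.92563199e-01 -1.07668446e-03]
 [ 2.08007636e-04 -1.31136768e-03 -9.99999119e-01]] 0.0
top [494.27455821 -19.47018829 929.04207236] [[-0.02686735 -0.99770897  0.06208822]
 [-0.99963727  0.02669952 -0.00353128]
 [ 0.00186546 -0.06216058 -0.99806442]] 56.40274094541474
red 311 246.2797427652733 143.44051446945338 [[538.0, -68.2, 111.5], [572.1, -5.6, 122.9], [750.5, 80.6, 201.3]]
yel 104 273.91346153846155 168.01923076923077 [[570.6, -97.7, 8.9], [577.4, -73.7, 146.7], [593.1, -30.5, 159.5]]
blue 480 153.875 272.1875 [[310.2, 187.0, 1.8], [338.7, 232.3, 6.2], [379.1, 272.2, 86.9]]
side [ 147.75445646 -677.32777425  701.84636732] [[ 0.86932178 -0.28590409  0.40316063]
 [-0.493994   -0.52868751  0.69026041]
 [ 0.01579772 -0.79921735 -0.60083447]] 56.21008906426446
red 300 273.69 200.32333333333332 [[534.8, -94.5, 0.2], [568.1, -55.1, 114.5], [652.3, 74.9, 123.8]]
yel 119 285.0840336134454 201.52941176470588 [[570.7, -99.1, 102.6], [574.9, -89.9, 143.3], [582.7, -75.2, 158.8]]
blue 733 162.43656207366985 192.6412005457026 [[307.5, 184.0, 9.2], [338.4, 194.9, 56.3], [373.0, 259.5, 85.0]]
```

View pics/a.png

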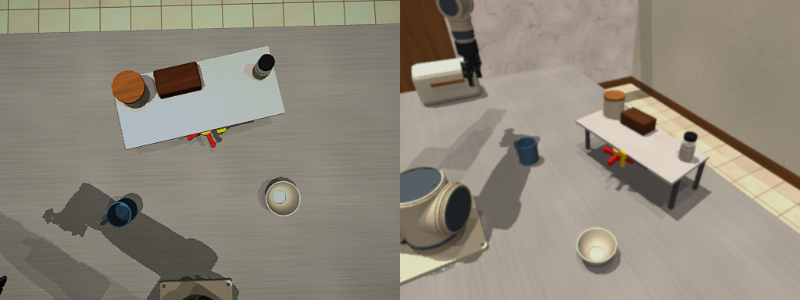

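The top view shows the shelf tilted, its front edge running from about (125,148) to (284,113), with the red knob at (210,137) and the yellow catch at (213,131). The mug is at (122,212) and the bowl at (283,198). Next I fit the shelf and measure the catch and the knob arms.

```bash
cat > shelf.py <<'E'
from h import *
c=dict(np.load("top.npz")); P=pts(c); z=P[...,2]
m=((abs(z-150)<8)&(c["range_z"]>0)&(P[...,0]>450)).astype(np.uint8)
m=cv2.morphologyEx(m,cv2.MORPH_OPEN,np.ones((5,5)))
n,l,st,_=cv2.connectedComponentsWithStats(m); k=1+st[1:,4].argmax()
m=(l==k).astype(np.uint8); print("plate z",np.median(z[m>0]))
ct=max(cv2.findContours(m,0,1)[0],key=cv2.contourArea)[:,0]
w=np.array([ray(c,u,v,150)[:2] for u,v in ct],np.float32)
r=cv2.minAreaRect(w); b=cv2.boxPoints(r); print(r,b.tolist())
# front edge line
o=b[np.argsort(b[:,0]+0*b[:,1])]
E
cat >> shelf.py <<'E'
ctr=np.array(r[0]); e=[b[1]-b[0],b[2]-b[1]]; L=max(e,key=np.linalg.norm); yv=L/np.linalg.norm(L); yv*=np.sign(yv[1])
xv=np.array([yv[1],-yv[0]])
lo=((w-ctr)@xv); ly=(w-ctr)@yv
fr=w[(lo<-85)&(abs(ly)>70)&(abs(ly)<215)]
vx,vy,x0,y0=cv2.fitLine(fr,cv2.DIST_HUBER,0,.01,.01).ravel(); yv=np.array([vx,vy])*np.sign(vy); xv=np.array([yv[1],-yv[0]])
O=ctr+xv*((np.array([x0,y0])-ctr)@xv)
print("origin",O,"yaw",np.arctan2(xv[1],xv[0]),"depth",lo.min(),lo.max(),ly.min(),ly.max())
np.savez("S",O=O,xv=xv,yv=yv)
for n in("top","side"):
    c=dict(np.load(n+".npz"));P=pts(c);hsv=cv2.cvtColor(c["image"],cv2.COLOR_RGB2HSV)
    q=np.stack([(P[...,:2]-O)@xv,(P[...,:2]-O)@yv,P[...,2]],-1)
    near=(abs(q[...,0])<70)&(abs(q[...,1])<120)&(c["range_z"]>0)
    for nm,a,bb in(("red",(0,130,60),(8,255,255)),("yel",(22,120,80),(35,255,255))):
        mm=(cv2.inRange(hsv,a,bb)>0)&near
        print(n,nm,mm.sum(),np.percentile(q[mm],[2,25,50,75,98],axis=0).round().tolist())
E
python3 shelf.py; python3 - <<'E'
from h import *
a=[]
for n,(u,v) in(("top",(265,170)),("side",(275,200))):
    c=np.load(n+".npz")["image"]; a.append(cv2.resize(c[v-35:v+35,u-47:u+47],(400,298),interpolation=cv2.INTER_CUBIC))
cv2.imwrite("pics/b.png",np.hstack(a)[:,:,::-1])
E
```

```text
plate z 149.69472712022525
((674.7063598632812, -22.19219970703125), (203.8923797607422, 458.65777587890625), 11.51745319366455) [[529.023681640625, 182.16366577148438], [620.602294921875, -267.258544921875], [820.3890380859375, -226.54806518554688], [728.8104248046875, 222.8741455078125]]
origin [579.31021891 -41.54151098] yaw 0.20011635 depth -101.94631931231129 101.94604752642931 -229.32889156673627 229.32883289834535
top red 178 [[-46.0, -21.0, 0.0], [-30.0, -12.0, 120.0], [-12.0, -5.0, 121.0], [-3.0, 39.0, 122.0], [1.0, 55.0, 132.0]]
top yel 104 [[-13.0, -55.0, 9.0], [-9.0, -44.0, 137.0], [-6.0, -32.0, 147.0], [-3.0, -0.0, 158.0], [6.0, 12.0, 160.0]]
side red 287 [[-48.0, -59.0, 102.0], [-24.0, -19.0, 108.0], [-7.0, -12.0, 115.0], [-1.0, 30.0, 120.0], [20.0, 52.0, 124.0]]
side yel 119 [[-16.0, -56.0, 103.0], [-15.0, -50.0, 121.0], [-14.0, -47.0, 143.0], [-11.0, -43.0, 154.0], [-6.0, -32.0, 159.0]]
```

View pics/b.png

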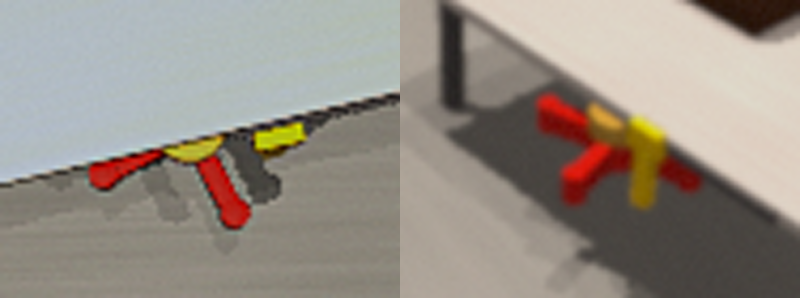

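The top crop shows the front arm's end at crop (235,215), pointing slightly right, the left arm's end at (105,175), and the yellow tab centred at (280,138). Shelf origin is about (579,-42) with yaw 0.200, and the plate height and size agree with the task. I shut the fingers and move to the near front.

Call:
send_rows:
  deltas:
    - [-26,-16.6,0,0,0,0]
    - [-26,-16.6,0,0,0,0]
    - [-26,-16.6,0,0,0,0]
    - [-26,-16.6,0,0,0,0]
    - [-26,-16.6,0,0,0,0]
    - [-26,-16.6,0,0,0,0]
    - [-26,-16.6,0,0,0,0]
    - [-26,-16.6,0,0,0,0]
    - [-26,-16.6,0,0,0,0]
    - [-26,-16.6,0,0,0,0]
  hand: 0
  force: 60

```text
t: 0.93
position: [405.5, 224.1, 199.8]
eef_rot: [[-0.893, 0.451, -0.0], [0.451, 0.893, -0.0], [0.0, -0.0, -1.0]]
wrist_force: [0.5, 0.3, -0.9]
finger_gap: 0.002
finger_force: 0.0
```

Call:
send_rows:
  deltas:
    - [-26,-16.6,0,0,0,0]
    - [-26,-16.6,0,0,0,0]
    - [-26,-16.6,0,0,0,0]
    - [-26,-16.6,0,0,0,0]
    - [-26,-16.6,0,0,0,0]
    - [-26,-16.6,0,0,0,0]
    - [-26,-16.6,0,0,0,0]
    - [-26,-16.6,0,0,0,0]
    - [-26,-16.6,0,0,0,0]

```text
t: 1.68
position: [547.1, -14.9, 199.7]
eef_rot: [[-0.892, 0.451, -0.001], [0.451, 0.892, 0.0], [0.001, -0.0, -1.0]]
wrist_force: [0.2, -0.2, 0.6]
finger_gap: -0.002
finger_force: 0.0
```

Call:
send_rows:
  deltas:
    - [0,0,0,0,0,-0.111]
    - [0,0,0,0,0,-0.111]
    - [0,0,0,0,0,-0.111]
    - [0,0,0,0,0,-0.111]
    - [0,0,0,0,0,-0.111]
    - [0,0,0,0,0,-0.111]
    - [0,0,0,0,0,0]
    - [0,0,0,0,0,0]

```text
t: 2.35
position: [546.6, -13.3, 199.7]
eef_rot: [[-0.981, -0.194, -0.001], [-0.194, 0.981, 0.0], [0.001, 0.0, -1.0]]
wrist_force: [-0.1, -0.8, -0.0]
finger_gap: 0.001
finger_force: 0.0
```

```bash
cat > st.py <<'E'
from h import *
S=np.load("S.npz"); O,xv,yv=S["O"],S["xv"],S["yv"]
def st():
    s=env.read_state();p=s["position"];R=np.array(s["eef_rot"]);F=np.array(s["wrist_force"])
    print("t %.2f"%s["t"],"shelf xyz",((p[:2]-O)@xv).round(1),((p[:2]-O)@yv).round(1),round(p[2],1),"tool-y heading in shelf deg",np.degrees(np.arctan2(-R[:2,1]@xv,R[:2,1]@yv)).round(1),"tilt",R[2].round(3),"F shelf",(F[:2]@xv).round(2),(F[:2]@yv).round(2),F[2].round(2),"F tool",(R.T@F).round(2),"q6",round(s["q"][5],2),"gap",s["finger_gap"])
E
python3 - <<'E'
from st import *
st()
c=dict(np.load("top.npz"))
def sh(u,v,h): w=ray(c,u,v,h)[:2]-O; return (w@xv).round(1),(w@yv).round(1)
print("front arm end",sh(273.2,185.5,122),"left",sh(242.7,176.1,122))
c=env.capture("wrist"); np.savez("wrist",**c); save(c,"c.png")
E
```

```text
t 2.35 shelf xyz -26.5 34.2 199.7 tool-y heading in shelf deg -0.3 tilt [ 0.001  0.    -1.   ] F shelf -0.3 -0.73 -0.04 F tool [ 0.29 -0.73  0.04] q6 -0.37 gap 0.0005131862371233575
front arm end (np.float64(-42.2), np.float64(-14.4)) left (np.float64(-6.0), np.float64(48.0))
```

View pics/c.png

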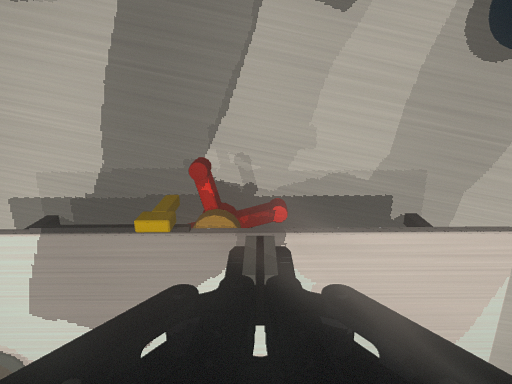

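The wrist view shows, at image left, the yellow tab at (153,226), the front arm's end at (200,167), the brass bonnet at (217,222) and the left arm's end at (279,212). The plate's edge runs along row 230. I check these in shelf coordinates.

```bash
python3 - <<'E'
from st import *
c=dict(np.load("wrist.npz"));print(c["position"],c["vertical_fov"])
def sh(u,v,h): w=ray(c,u,v,h)[:2]-O; return (w@xv).round(1),(w@yv).round(1)
for n,a in dict(tabL=(135,220,158),tabR=(171,220,158),tabback=(153,231,158),tabfront=(153,220,158),end=(200,167,122),endL=(279,212,122),edgeL=(60,231,150),edgeR=(480,232,150)).items(): print(n,sh(*a))
P=pts(c);q=np.stack([(P[...,:2]-O)@xv,(P[...,:2]-O)@yv,P[...,2]],-1)
for u,v in((153,225),(60,240),(480,240),(200,167),(279,212),(260,240),(260,250)): print(u,v,q[v,u].round(1))
hsv=cv2.cvtColor(c["image"],cv2.COLOR_RGB2HSV)
m=(cv2.inRange(hsv,(22,120,80),(35,255,255))>0)&(abs(q[...,2]-158)<4)
print(m.sum(),np.percentile(q[m],[1,50,99],axis=0).round(1).tolist())
E
```

```text
[473.16534585 -27.10139187 373.63237802] 60.638208278357105
tabL (np.float64(-13.2), np.float64(-53.2))
tabR (np.float64(-13.0), np.float64(-27.8))
tabback (np.float64(-4.6), np.float64(-41.4))
tabfront (np.float64(-13.1), np.float64(-40.5))
end (np.float64(-43.0), np.float64(-11.8))
endL (np.float64(-5.0), np.float64(50.7))
edgeL (np.float64(-1.4), np.float64(-113.1))
edgeR (np.float64(0.8), np.float64(198.3))
153 225 [ -9.1 -41.1 157.6]
60 240 [   5.9 -114.4  150.2]
480 240 [  7.6 199.9 149.5]
200 167 [-42.8 -11.9 121.3]
279 212 [ -4.9  50.7 121.7]
260 240 [-36.6  35.1 239.7]
260 250 [-36.6  35.1 249.2]
485 [[-13.4, -54.5, 154.3], [-9.3, -41.9, 157.5], [-4.0, -29.5, 159.2]]
```

Call:
send_rows:
  deltas:
    - [-5,-15,0,0,0,0.003]
    - [-5,-14,0,0,0,0.002]
    - [0,0,25,0,0,0]
    - [0,0,25,0,0,0]
    - [0,0,14,0,0,0]
    - [0,0,0,0,0,0]
    - [0,0,0,0,0,0]

```text
t: 2.98
position: [562.3, -40.7, 135.6]
eef_rot: [[-0.982, -0.19, -0.001], [-0.19, 0.982, 0.0], [0.001, 0.0, -1.0]]
wrist_force: [-0.1, -0.1, 0.6]
finger_gap: 0.008
finger_force: 0.0
```

Call:
send_rows:
  deltas:
    - [0,-6,0,0,0,0]
    - [0,-6,0,0,0,0]
    - [0,-6,0,0,0,0]
    - [0,-6,0,0,0,0]
    - [0,-6,0,0,0,0]
    - [0,-6,0,0,0,0]
    - [0,-6,0,0,0,0]

```text
t: 3.57
position: [570.4, -81.8, 136.1]
eef_rot: [[-0.981, -0.192, 0.0], [-0.192, 0.981, -0.0], [-0.0, -0.0, -1.0]]
wrist_force: [-0.4, -0.5, 0.6]
finger_gap: 0.002
finger_force: 0.0
```

```bash
python3 - <<'E'
from st import *
st()
c=env.capture("wrist"); save(c,"d.png")
E
```

```text
t 3.57 shelf xyz -16.7 -37.7 136.1 tool-y heading in shelf deg -0.4 tilt [-0. -0. -1.] F shelf -0.53 -0.38 0.6 F tool [ 0.52 -0.39 -0.6 ] q6 -0.48 gap 0.001951997755379205
```

View pics/d.png

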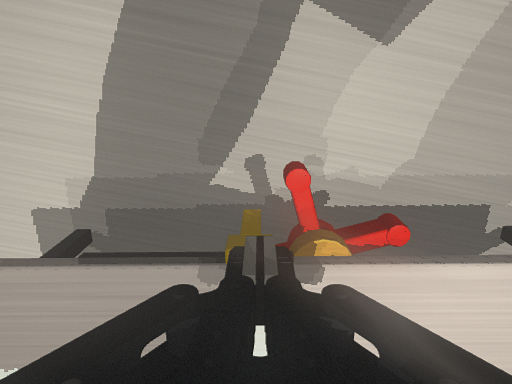

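The view shows the tongue at (252,215), farther from the knob's front arm than before, with the tab just left of the fingers, so the catch seems to be moving with them. I push on.

Call:
send_rows:
  deltas:
    - [0,-6,0,0,0,0]
    - [0,-6,0,0,0,0]
    - [0,-6,0,0,0,0]
    - [0,-6,0,0,0,0]
    - [0,-6,0,0,0,0]
    - [0,-4,0,0,0,0]
    - [0,0,0,0,0,0]

```text
t: 4.2
position: [577.0, -115.3, 135.9]
eef_rot: [[-0.982, -0.191, 0.0], [-0.191, 0.982, -0.0], [0.0, -0.0, -1.0]]
wrist_force: [0.2, 0.4, -0.2]
finger_gap: -0.001
finger_force: 0.0
```

```bash
cat > yel.py <<'E'
from st import *
st()
c=env.capture("side");P=pts(c);q=np.stack([(P[...,:2]-O)@xv,(P[...,:2]-O)@yv,P[...,2]],-1)
hsv=cv2.cvtColor(c["image"],cv2.COLOR_RGB2HSV)
m=(cv2.inRange(hsv,(22,120,80),(35,255,255))>0)&(abs(q[...,0])<40)&(abs(q[...,1])<160)&(q[...,2]>140)
print(m.sum(),np.percentile(q[m],[2,50,98],axis=0).round(1).tolist())
E
python3 yel.py
```

```text
t 4.20 shelf xyz -17.0 -71.8 135.9 tool-y heading in shelf deg -0.4 tilt [ 0. -0. -1.] F shelf 0.25 0.38 -0.15 F tool [-0.25  0.38  0.15] q6 -0.53 gap -0.0014723924328132313
45 [[-17.9, -58.0, 141.1], [-14.0, -44.4, 150.7], [-10.8, -33.3, 160.5]]
```

```bash
python3 - <<'E'
from st import *
a=[]
for n,(u,v) in(("wrist",(256,200)),("side",(290,200))):
    c=env.capture(n)["image"]; k=120 if n=="wrist" else 45
    a.append(cv2.resize(c[v-k:v+k,u-int(k*1.33):u+int(k*1.33)],(400,300),interpolation=cv2.INTER_CUBIC))
cv2.imwrite("pics/e.png",np.hstack(a)[:,:,::-1])
E
```

```text
(no output)
```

View pics/e.png

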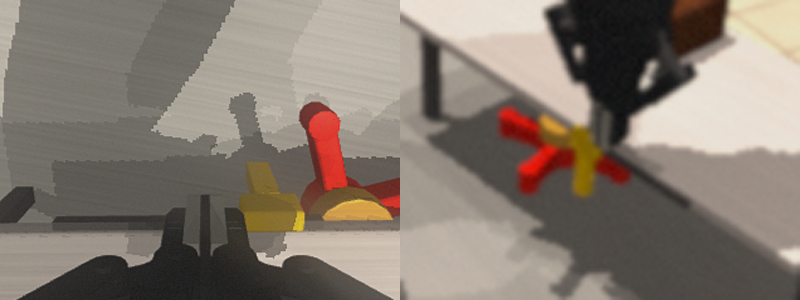

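The tab has not moved: it stands at crop (272,213), right of the finger in this view, while the fingertip is now at the far side of it. The finger passed without contact, so I check where its tip really is.

```bash
python3 - <<'E'
from st import *
st()
for n in("side","top","wrist"):
    c=env.capture(n);P=pts(c);q=np.stack([(P[...,:2]-O)@xv,(P[...,:2]-O)@yv,P[...,2]],-1)
    im=c["image"].astype(int); g=(im.max(-1)-im.min(-1)<25)&(c["range_z"]>0)
    m=g&(abs(q[...,1]+71.8)<25)&(abs(q[...,0]+17)<28)&(q[...,2]>60)&(q[...,2]<260)
    v,u=np.where(m)
    print(n,m.sum())
    if m.sum():
        for lo in range(60,220,10):
            k=m&(q[...,2]>=lo)&(q[...,2]<lo+10)
            if k.sum()>2: print(lo,k.sum(),q[k].min(0).round(),q[k].max(0).round())
c=dict(np.load("wrist.npz"));P=pts(c)
print([(v,P[v,260].round(0).tolist(),P[v,252].round(0).tolist()) for v in range(228,242,2)])
E
```

```text
t 4.35 shelf xyz -17.0 -70.9 135.9 tool-y heading in shelf deg -0.4 tilt [ 0.  0. -1.] F shelf 1.12 0.31 -0.34 F tool [-1.11  0.32  0.34] q6 -0.53 gap -0.0008857919820074217
side 492
140 49 [ -6. -96. 140.] [ 10. -59. 150.]
150 30 [ -2. -93. 150.] [ 11. -62. 153.]
170 20 [-29. -85. 172.] [-11. -67. 180.]
180 43 [-29. -86. 180.] [-11. -59. 190.]
190 36 [-29. -85. 190.] [-11. -58. 200.]
200 30 [-31. -88. 200.] [-18. -58. 209.]
210 60 [-33. -97. 210.] [ -4. -48. 220.]
top 1
wrist 18961
140 419 [ -4. -97. 140.] [ 11. -47. 150.]
150 106 [  1. -97. 150.] [ 11. -47. 152.]
170 418 [-28. -83. 171.] [-23. -56. 180.]
180 698 [-28. -83. 180.] [-22. -56. 190.]
190 809 [-28. -84. 190.] [-22. -56. 200.]
200 1016 [-30. -91. 200.] [ -5. -51. 210.]
210 2852 [-31. -97. 210.] [ -4. -47. 220.]
[(228, [573.0, -7.0, 141.0], [574.0, -13.0, 141.0]), (230, [573.0, -7.0, 144.0], [574.0, -13.0, 145.0]), (232, [573.0, -7.0, 148.0], [574.0, -13.0, 148.0]), (234, [575.0, -7.0, 149.0], [575.0, -13.0, 150.0]), (236, [536.0, -14.0, 236.0], [537.0, -18.0, 235.0]), (238, [537.0, -14.0, 236.0], [537.0, -18.0, 238.0]), (240, [536.0, -14.0, 240.0], [537.0, -18.0, 240.0])]
```

Both the side and wrist cameras put the real fingertip at about z 171 where the pose says 136. It is about 35 mm higher than reported, and x and y agree. It went over the tab. I go back over it, lower accordingly and verify.

Call:
send_rows:
  deltas:
    - [0,20,0,0,0,0.006]
    - [0,25,0,0,0,0]
    - [0,25,0,0,0,0]
    - [0,10,0,0,0,0]
    - [0,0,0,0,0,0]
    - [0,0,17,0,0,0]
    - [0,0,17,0,0,0]
    - [0,0,0,0,0,0]
    - [0,0,0,0,0,0]

```text
t: 5.25
position: [563.5, -36.5, 105.7]
eef_rot: [[-0.982, -0.186, 0.006], [-0.186, 0.982, -0.001], [-0.006, -0.002, -1.0]]
wrist_force: [-6.6, 3.8, 28.4]
finger_gap: 0.001
finger_force: 14.1
```

```bash
cat > tip.py <<'E'
from st import *
st(); s=env.read_state()["position"]; X=(s[:2]-O)@xv; Y=(s[:2]-O)@yv
for n in("side","wrist"):
    c=env.capture(n);P=pts(c);q=np.stack([(P[...,:2]-O)@xv,(P[...,:2]-O)@yv,P[...,2]],-1)
    im=c["image"].astype(int); g=(im.max(-1)-im.min(-1)<25)&(c["range_z"]>0)
    m=g&(abs(q[...,1]-Y)<18)&(q[...,0]<X+14)&(q[...,0]>X-16)&(q[...,2]>60)&(q[...,2]<230)
    if n=="side": m&=q[...,0]<-7
    print(n,m.sum(),"tip z",np.percentile(q[m][:,2],[0,1,3]).round(1), "low rows xy",np.percentile(q[m&(q[...,2]<np.percentile(q[m][:,2],20))],[3,97],axis=0).round(1).tolist())
E
python3 tip.py
```

```text
t 5.25 shelf xyz -14.5 8.1 105.7 tool-y heading in shelf deg -0.7 tilt [-0.006 -0.002 -1.   ] F shelf -5.74 5.08 28.35 F tool [  5.64   4.95 -28.39] q6 -0.4 gap 0.0010667605460314155
side 225 tip z [141.  144.1 146.7] low rows xy [[-27.3, -5.9, 143.5], [-11.7, 18.1, 159.4]]
wrist 8690 tip z [140.3 143.9 147.3] low rows xy [[-25.5, -3.4, 142.9], [-20.5, 21.7, 166.8]]
```

That pressed on something with 28 N, probably the bonnet's front, which stands out to x -10. I lift 7 mm at once, so the tip is near 147, which still overlaps the tab (138–158).

Call:
send_rows:
  deltas:
    - [0,0,-7,0,0,0]
    - [0,0,0,0,0,0]
    - [0,0,0,0,0,0]

```text
t: 5.6
position: [562.1, -36.5, 109.1]
eef_rot: [[-0.983, -0.186, 0.001], [-0.186, 0.983, -0.0], [-0.001, -0.0, -1.0]]
wrist_force: [0.5, -0.6, 0.3]
finger_gap: -0.004
finger_force: 0.0
```

```bash
python3 tip.py; python3 yel.py|tail -1
```

```text
t 5.60 shelf xyz -15.9 8.4 109.1 tool-y heading in shelf deg -0.8 tilt [-0.001 -0.    -1.   ] F shelf 0.36 -0.67 0.29 F tool [-0.37 -0.66 -0.29] q6 -0.4 gap -0.0035654404923766065
side 228 tip z [143.9 146.7 149.6] low rows xy [[-28.8, -5.8, 146.0], [-11.5, 17.5, 161.6]]
wrist 9968 tip z [143.  147.3 150.9] low rows xy [[-26.8, -3.1, 146.2], [-21.8, 22.0, 173.5]]
59 [[-16.0, -56.1, 141.9], [-13.7, -45.9, 151.4], [-8.9, -31.8, 159.3]]
```

Call:
send_rows:
  deltas:
    - [0,-6,-1,0,0,-0.01]
    - [0,-6,0,0,0,0]
    - [0,-6,0,0,0,0]
    - [0,-6,0,0,0,0]
    - [0,-6,0,0,0,0]
    - [0,-6,0,0,0,0]
    - [0,-6,0,0,0,0]

```text
t: 6.33
position: [570.1, -77.6, 109.9]
eef_rot: [[-0.981, -0.196, -0.0], [-0.196, 0.981, 0.0], [-0.0, 0.0, -1.0]]
wrist_force: [0.7, 1.9, -0.6]
finger_gap: 0.0
finger_force: 0.8
```

```bash
python3 yel.py
```

```text
t 6.33 shelf xyz -16.2 -33.5 109.9 tool-y heading in shelf deg -0.2 tilt [-0.  0. -1.] F shelf 1.07 1.75 -0.58 F tool [-1.07  1.75  0.58] q6 -0.48 gap 0.00014796773634677518
58 [[-15.6, -72.9, 141.8], [-13.7, -63.6, 152.7], [-8.5, -49.3, 159.1]]
```

The catch is moving now, with 1.75 N on the tool. I continue to the stop.

Call:
send_rows:
  deltas:
    - [0,-6,0,0,0,0]
    - [0,-6,0,0,0,0]
    - [0,-6,0,0,0,0]
    - [0,-6,0,0,0,0]
    - [0,-6,0,0,0,0]
    - [0,-6,0,0,0,0]
    - [0,-6,0,0,0,0]

```text
t: 6.97
position: [578.3, -118.8, 110.0]
eef_rot: [[-0.981, -0.196, -0.0], [-0.196, 0.981, 0.0], [0.0, 0.0, -1.0]]
wrist_force: [0.7, 1.7, -0.8]
finger_gap: -0.001
finger_force: 0.8
```

Call:
send_rows:
  deltas:
    - [0,-2,0,0,0,0]
    - [0,-1,0,0,0,0]
    - [0,0,0,0,0,0]

```text
t: 7.22
position: [578.8, -121.6, 110.0]
eef_rot: [[-0.981, -0.196, 0.0], [-0.196, 0.981, -0.0], [0.0, -0.0, -1.0]]
wrist_force: [-0.7, 0.1, -0.6]
finger_gap: 0.001
finger_force: 0.0
```

```bash
python3 yel.py
```

```text
t 7.22 shelf xyz -16.4 -78.3 110.0 tool-y heading in shelf deg -0.2 tilt [ 0. -0. -1.] F shelf -0.71 0.22 -0.62 F tool [0.71 0.22 0.62] q6 -0.55 gap 0.0011052518762201338
65 [[-15.9, -118.1, 141.6], [-13.9, -108.8, 151.4], [-6.8, -95.1, 159.5]]
```

Almost at the stop. I push on in small steps until the force rises.

Call:
send_rows:
  deltas:
    - [0,-1,0,0,0,0]
    - [0,-1,0,0,0,0]
    - [0,-1,0,0,0,0]

```text
t: 7.52
position: [579.2, -123.9, 110.1]
eef_rot: [[-0.981, -0.196, -0.0], [-0.196, 0.981, 0.0], [0.0, 0.0, -1.0]]
wrist_force: [-1.5, 1.0, 1.5]
finger_gap: 0.0
finger_force: 0.8
```

Call:
send_rows:
  deltas:
    - [0,-1,0,0,0,0]
    - [0,-1,0,0,0,0]

```text
t: 7.68
position: [579.4, -125.1, 110.0]
eef_rot: [[-0.98, -0.197, -0.0], [-0.197, 0.98, 0.002], [0.0, 0.002, -1.0]]
wrist_force: [-1.0, 10.2, 4.3]
finger_gap: -0.003
finger_force: 5.0
```

The catch is at its stop, with force risen to 10 N. I back off, come out in front of the edge and lower beside the front arm. The knob is at 100–122, so tip 104 means reported z 70.

Call:
send_rows:
  deltas:
    - [0,6,0,0,0,0]
    - [10,6,0,0,0,0]
    - [10,6,0,0,0,0]
    - [10,4,0,0,0,0]
    - [0,0,12,0,0,0]
    - [0,0,14,0,0,0]
    - [0,0,14,0,0,0]
    - [0,0,0,0,0,0]
    - [0,0,0,0,0,0]

```text
t: 8.43
position: [545.7, -110.3, 69.8]
eef_rot: [[-0.981, -0.196, -0.001], [-0.196, 0.981, 0.0], [0.001, 0.0, -1.0]]
wrist_force: [0.0, -0.4, 0.8]
finger_gap: 0.0
finger_force: 0.0
```

```bash
python3 yel.py; python3 tip.py | tail -2; python3 - <<'E'
from h import *
save(env.capture("wrist"),"f.png")
E
```

```text
t 8.43 shelf xyz -46.6 -60.7 69.8 tool-y heading in shelf deg -0.2 tilt [ 0.001  0.    -1.   ] F shelf -0.06 -0.35 0.8 F tool [ 0.06 -0.35 -0.8 ] q6 -0.55 gap 0.00020738575657363955
67 [[-16.2, -121.0, 141.4], [-13.7, -111.4, 151.0], [-5.6, -99.2, 159.5]]
side 286 tip z [102.5 106.8 109.6] low rows xy [[-59.0, -74.2, 105.4], [-42.8, -48.5, 122.8]]
wrist 12142 tip z [105.3 109.5 113.8] low rows xy [[-56.6, -72.8, 108.6], [-41.8, -47.8, 139.4]]
```

View pics/f.png

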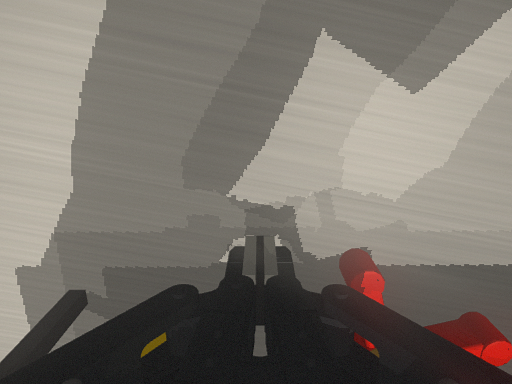

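The fingertip (260,240) is down at about z 104, left of the front arm's end at (360,272) in the image, which is the shelf's right side. The catch is aside. Now the first push.

Call:
send_rows:
  deltas:
    - [0,6,0,0,0,0]
    - [0,6,0,0,0,0]
    - [0,6,0,0,0,0]
    - [0,5,0,0,0,0]
    - [0,4,0,0,0,0]
    - [0,4,0,0,0,0]
    - [0,4,0,0,0,0]
    - [0,4,0,0,0,0]

```text
t: 9.3
position: [537.8, -72.4, 70.0]
eef_rot: [[-0.981, -0.196, -0.001], [-0.196, 0.981, -0.002], [0.001, -0.002, -1.0]]
wrist_force: [-2.1, -4.4, 0.8]
finger_gap: 0.0
finger_force: 2.2
```

```bash
cat > knob.py <<'E'
from st import *
def knob(view=True):
    st(); s=env.read_state();p=s["position"];X=(p[:2]-O)@xv+10;Y=(p[:2]-O)@yv+13;F=np.array(s["wrist_force"])[:2]
    print("torque Nm clockwise ~",round(-((X-10)*(-(F@yv))-Y*(-(F@xv)))/1000,3))
    for n in("side","wrist"):
        c=env.capture(n);P=pts(c);q=np.stack([(P[...,:2]-O)@xv,(P[...,:2]-O)@yv,P[...,2]],-1)
        hsv=cv2.cvtColor(c["image"],cv2.COLOR_RGB2HSV)
        m=(cv2.inRange(hsv,(0,130,40),(8,255,255))>0)&(abs(q[...,2]-121)<4)&(c["range_z"]>0)
        d=q[m][:,:2]-[10,0]; r=np.hypot(*d.T); k=(r>35)&(r<66)
        a=np.degrees(np.arctan2(d[k,1],-d[k,0])); 
        h,e=np.histogram(a,bins=np.arange(-180,181,10)); print(n,[(int((x)),int(y)) for x,y in zip(e,h) if y], "phi mod 90:",np.degrees(np.angle(np.exp(4j*np.radians(a)).mean())/4).round(1) if k.any() else None)
knob()
E
python3 knob.py
```

```text
t 9.30 shelf xyz -46.8 -22.0 70.0 tool-y heading in shelf deg -0.2 tilt [ 0.001 -0.002 -1.   ] F shelf -2.91 -3.85 0.85 F tool [ 2.9  -3.87 -0.84] q6 -0.48 gap 0.0003570087387941909
torque Nm clockwise ~ 0.154
side [(-100, 11), (-90, 21), (-80, 8), (-10, 4), (0, 2)] phi mod 90: 4.0
wrist [(-10, 208), (0, 369)] phi mod 90: 1.7
```

Torque reads 0.154 N m and the angle is 0–2°, just as modelled. I continue.

Call:
send_rows:
  deltas:
    - [0,5,0,0,0,0]
    - [0,5,0,0,0,0]
    - [0,4,0,0,0,0]
    - [-1,4,0,0,0,0]
    - [-1,4,0,0,0,0]
    - [-1,4,0,0,0,0]

```text
t: 9.9
position: [536.4, -45.8, 70.1]
eef_rot: [[-0.981, -0.196, 0.0], [-0.196, 0.981, -0.0], [-0.0, -0.0, -1.0]]
wrist_force: [1.5, -3.7, 0.8]
finger_gap: 0.001
finger_force: 2.1
```

Call:
send_rows:
  deltas:
    - [-2,3.5,0,0,0,0]
    - [-2,3.5,0,0,0,0]
    - [-2,3,0,0,0,0]

```text
t: 10.15
position: [540.2, -34.6, 70.0]
eef_rot: [[-0.981, -0.196, -0.0], [-0.196, 0.981, 0.0], [0.0, 0.0, -1.0]]
wrist_force: [-2.2, -3.3, 1.4]
finger_gap: 0.003
finger_force: 1.9
```

```bash
python3 knob.py
```

```text
t 10.15 shelf xyz -37.0 14.6 70.0 tool-y heading in shelf deg -0.2 tilt [ 0.  0. -1.] F shelf -2.75 -2.76 1.36 F tool [ 2.75 -2.77 -1.36] q6 -0.42 gap 0.002811158951113427
torque Nm clockwise ~ 0.178
side [(-60, 5), (-50, 25), (-40, 4), (0, 1)] phi mod 90: 44.7
wrist [(-60, 84), (-50, 507), (-40, 270), (30, 85), (40, 240)] phi mod 90: -44.5
```

The knob is at 45°, turned about 1.04 rad and still free. From here I take small steps and watch the force.

Call:
send_rows:
  deltas:
    - [-1.5,1.5,0,0,0,0]
    - [-1.5,1.5,0,0,0,0]

```text
t: 10.42
position: [542.1, -31.4, 69.8]
eef_rot: [[-0.981, -0.196, -0.001], [-0.196, 0.981, 0.0], [0.001, 0.0, -1.0]]
wrist_force: [-3.1, -1.9, 1.2]
finger_gap: 0.001
finger_force: 1.5
```

Call:
send_rows:
  deltas:
    - [-1.5,1.5,0,0,0,0]
    - [-1.5,1,0,0,0,0]

```text
t: 10.58
position: [544.8, -28.3, 69.9]
eef_rot: [[-0.981, -0.196, -0.001], [-0.196, 0.981, 0.0], [0.001, 0.0, -1.0]]
wrist_force: [-3.2, -1.8, -0.1]
finger_gap: -0.002
finger_force: 1.4
```

Call:
send_rows:
  deltas:
    - [-2,1.5,0,0,0,0]
    - [-2,1.5,0,0,0,0]

```text
t: 10.75
position: [548.3, -24.7, 69.9]
eef_rot: [[-0.981, -0.196, -0.0], [-0.196, 0.981, 0.0], [0.0, 0.0, -1.0]]
wrist_force: [-3.3, -2.6, -0.3]
finger_gap: -0.004
finger_force: 1.5
```

Call:
send_rows:
  deltas:
    - [-2,1.2,0,0,0,0]
    - [-2,1.2,0,0,0,0]

```text
t: 10.92
position: [551.7, -21.4, 69.9]
eef_rot: [[-0.981, -0.196, -0.001], [-0.196, 0.981, 0.0], [0.001, 0.0, -1.0]]
wrist_force: [-4.1, -1.0, 1.5]
finger_gap: 0.0
finger_force: 2.2
```

```bash
python3 knob.py
```

```text
t 10.92 shelf xyz -23.1 25.2 69.9 tool-y heading in shelf deg -0.2 tilt [ 0.001  0.    -1.   ] F shelf -4.26 -0.2 1.5 F tool [ 4.26 -0.21 -1.5 ] q6 -0.39 gap 0.0003554396826344884
torque Nm clockwise ~ 0.168
side [(-40, 13), (-30, 19), (-20, 4)] phi mod 90: -27.3
wrist [(-40, 257), (-30, 1072), (-20, 454), (50, 132), (60, 150)] phi mod 90: -24.9
```

The knob is at 64°, turned about 1.36 rad, and still free. I take the next arm, which is now at about -26°, by going out, round to the right and back in.

Call:
send_rows:
  deltas:
    - [12,-4,0,0,0,0]
    - [20,-2,0,0,0,0]
    - [22,-15,0,0,0,0]
    - [0,-25,0,0,0,0]
    - [0,-25,0,0,0,0]
    - [0,-18,0,0,0,0]
    - [-10,0,0,0,0,0]
    - [-12,0,0,0,0,0]
    - [-12,0,0,0,0,0]
    - [0,0,0,0,0,0]

```text
t: 11.85
position: [552.0, -112.4, 70.0]
eef_rot: [[-0.981, -0.196, 0.002], [-0.196, 0.981, 0.0], [-0.002, -0.0, -1.0]]
wrist_force: [0.3, -0.3, -0.3]
finger_gap: -0.0
finger_force: 0.0
```

```bash
python3 knob.py
```

```text
t 11.85 shelf xyz -40.8 -64.0 70.0 tool-y heading in shelf deg -0.1 tilt [-0.002 -0.    -1.   ] F shelf 0.19 -0.32 -0.31 F tool [-0.19 -0.32  0.31] q6 -0.55 gap -0.0004865201633700157
torque Nm clockwise ~ 0.023
side [(-40, 7), (-30, 21), (-20, 1), (50, 14), (60, 11), (70, 1)] phi mod 90: -27.7
wrist [(-40, 25), (-30, 452), (-20, 132), (50, 579), (60, 682), (70, 141)] phi mod 90: -26.2
```

Call:
send_rows:
  deltas:
    - [1,6,0,0,0,0]
    - [1,6,0,0,0,0]
    - [1,6,0,0,0,0]
    - [0,2,0,0,0,0]
    - [0,1.5,0,0,0,0]

```text
t: 12.37
position: [541.5, -92.6, 70.1]
eef_rot: [[-0.981, -0.196, -0.001], [-0.196, 0.981, -0.002], [0.001, -0.002, -1.0]]
wrist_force: [-5.2, -7.4, 0.3]
finger_gap: -0.005
finger_force: 3.9
```

```bash
python3 knob.py
```

```text
t 12.37 shelf xyz -47.2 -42.5 70.1 tool-y heading in shelf deg -0.2 tilt [ 0.001 -0.002 -1.   ] F shelf -6.59 -6.26 0.29 F tool [ 6.57 -6.28 -0.27] q6 -0.52 gap -0.004703677890806554
torque Nm clockwise ~ 0.101
side [(50, 3), (60, 2)] phi mod 90: -29.5
wrist [(-30, 198), (-20, 142), (50, 188), (60, 321), (70, 18)] phi mod 90: -24.9
```

The sideways force of 6.6 N is unexpected, so I take a look.

```bash
python3 - <<'E'
from st import *
st()
a=[]
for n,(u,v) in(("wrist",(300,250)),("side",(285,200))):
    c=env.capture(n)["image"]; k=120 if n=="wrist" else 40
    a.append(cv2.resize(c[v-k:v+k,u-int(k*1.33):u+int(k*1.33)],(400,300),interpolation=cv2.INTER_CUBIC))
cv2.imwrite("pics/g.png",np.hstack(a)[:,:,::-1]); st()
print(env.read_state()["moment"])
E
```

```text
t 12.47 shelf xyz -47.3 -42.6 70.1 tool-y heading in shelf deg -0.2 tilt [ 0.002 -0.001 -1.   ] F shelf -4.1 -3.61 0.37 F tool [ 4.09 -3.62 -0.36] q6 -0.52 gap -0.0017218415254441493
t 12.57 shelf xyz -47.3 -42.6 70.0 tool-y heading in shelf deg -0.2 tilt [ 0.002 -0.001 -1.   ] F shelf -4.07 -3.49 1.1 F tool [ 4.06 -3.51 -1.09] q6 -0.52 gap -0.0008954232485744582
[-0.75262484  0.75531336  0.02622088]
```

View pics/g.png

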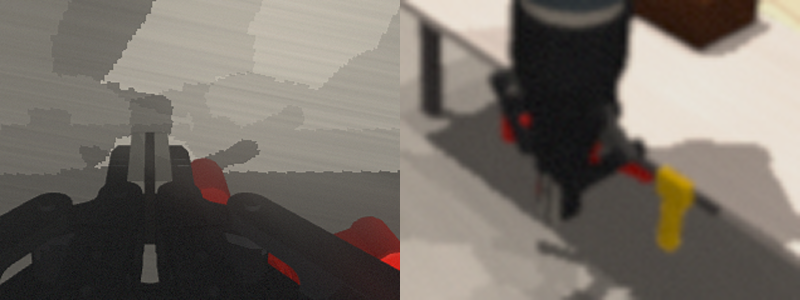

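The wrist crop shows the finger lying properly against the next arm's end at (208,180). The side force is contact friction. I continue in small steps.

Call:
send_rows:
  deltas:
    - [0.4,1.5,0,0,0,0]
    - [0.4,1.5,0,0,0,0]

```text
t: 12.73
position: [540.0, -90.6, 70.0]
eef_rot: [[-0.981, -0.195, -0.002], [-0.195, 0.981, -0.003], [0.002, -0.002, -1.0]]
wrist_force: [-3.9, -7.6, 1.5]
finger_gap: 0.0
finger_force: 4.4
```

```bash
python3 knob.py
```

```text
t 12.73 shelf xyz -48.3 -40.3 70.0 tool-y heading in shelf deg -0.2 tilt [ 0.002 -0.002 -1.   ] F shelf -5.37 -6.62 1.53 F tool [ 5.35 -6.64 -1.5 ] q6 -0.51 gap 0.00037455168951040183
torque Nm clockwise ~ 0.173
side [(50, 2), (60, 2)] phi mod 90: -28.1
wrist [(-30, 77), (-20, 237), (50, 5), (60, 246), (70, 6)] phi mod 90: -21.7
```

Call:
send_rows:
  deltas:
    - [0.2,1.5,0,0,0,0]
    - [0.2,1.5,0,0,0,0]

```text
t: 13.0
position: [538.3, -88.1, 69.9]
eef_rot: [[-0.981, -0.195, -0.003], [-0.195, 0.981, -0.003], [0.003, -0.002, -1.0]]
wrist_force: [-8.6, -9.8, 2.4]
finger_gap: -0.003
finger_force: 5.8
```

```bash
python3 knob.py | head -2
```

```text
t 13.00 shelf xyz -49.4 -37.4 69.9 tool-y heading in shelf deg -0.2 tilt [ 0.003 -0.002 -1.   ] F shelf -10.35 -7.92 2.43 F tool [10.32 -7.97 -2.37] q6 -0.51 gap -0.0034306572814211136
torque Nm clockwise ~ 0.138
```

The force points outward: the finger's inner face is only about 4 mm beyond the TCP (the measured extent is -12 to +4), so I am catching only the outer edge of the round end. I back off, go 13 mm farther in and push again.

Call:
send_rows:
  deltas:
    - [0,-5,0,0,0,0]
    - [0,-3,0,0,0,0]
    - [-6,0,0,0,0,0]
    - [-6,0,0,0,0,0]
    - [0,0,0,0,0,0]
    - [0,3,0,0,0,0]
    - [0,2,0,0,0,0]
    - [0,0,0,0,0,0]

```text
t: 13.77
position: [552.2, -86.7, 69.9]
eef_rot: [[-0.981, -0.196, -0.0], [-0.196, 0.981, 0.0], [0.0, 0.0, -1.0]]
wrist_force: [-0.5, -0.3, -0.2]
finger_gap: -0.002
finger_force: 0.0
```

```bash
sed -i 's/@xv+10;/@xv+2;/' knob.py; python3 knob.py
```

```text
t 13.77 shelf xyz -35.5 -38.9 69.9 tool-y heading in shelf deg -0.1 tilt [ 0.  0. -1.] F shelf -0.55 -0.21 -0.21 F tool [ 0.55 -0.21  0.21] q6 -0.5 gap -0.0017002170481799457
torque Nm clockwise ~ -0.005
side [(-100, 1), (-30, 7), (-20, 13), (60, 10), (70, 2)] phi mod 90: -20.2
wrist [(-30, 495), (-20, 739), (60, 615), (70, 383), (80, 3)] phi mod 90: -19.6
```

Call:
send_rows:
  deltas:
    - [0,1.5,0,0,0,0]
    - [0,1.5,0,0,0,0]
    - [0,1,0,0,0,0]

```text
t: 14.12
position: [551.0, -84.1, 70.0]
eef_rot: [[-0.981, -0.195, -0.001], [-0.195, 0.981, -0.002], [0.001, -0.001, -1.0]]
wrist_force: [-3.2, -5.7, -0.3]
finger_gap: 0.003
finger_force: 2.5
```

```bash
python3 knob.py
```

```text
t 14.12 shelf xyz -36.2 -36.1 70.0 tool-y heading in shelf deg -0.2 tilt [ 0.001 -0.001 -1.   ] F shelf -4.31 -4.95 -0.32 F tool [ 4.29 -4.96  0.34] q6 -0.5 gap 0.0028162116268410256
torque Nm clockwise ~ 0.119
side [(-100, 5), (-30, 5), (-20, 16), (-10, 1), (60, 3), (70, 2)] phi mod 90: -15.4
wrist [(-30, 209), (-20, 841), (-10, 151), (60, 306), (70, 322), (80, 9)] phi mod 90: -16.6
```

Call:
send_rows:
  deltas:
    - [0.5,1.5,0,0,0,0]
    - [0.5,1.5,0,0,0,0]

```text
t: 14.38
position: [549.5, -81.4, 69.9]
eef_rot: [[-0.981, -0.195, -0.001], [-0.195, 0.981, -0.001], [0.001, -0.001, -1.0]]
wrist_force: [-2.9, -6.3, 0.8]
finger_gap: -0.001
finger_force: 2.4
```

Call:
send_rows:
  deltas:
    - [0.3,1.5,0,0,0,0]

```text
t: 14.47
position: [548.8, -79.9, 69.9]
eef_rot: [[-0.981, -0.195, -0.001], [-0.195, 0.981, -0.001], [0.001, -0.001, -1.0]]
wrist_force: [-2.7, -5.5, 0.4]
finger_gap: -0.001
finger_force: 2.2
```

```bash
cat >> knob.py <<'E'
E
python3 knob.py
```

```text
t 14.47 shelf xyz -37.5 -31.6 69.9 tool-y heading in shelf deg -0.2 tilt [ 0.001 -0.001 -1.   ] F shelf -3.73 -4.85 0.43 F tool [ 3.71 -4.86 -0.42] q6 -0.49 gap -0.0008416519016342769
torque Nm clockwise ~ 0.151
side [(-100, 15), (-90, 4), (-20, 13), (-10, 6), (70, 2)] phi mod 90: -7.0
wrist [(-20, 570), (-10, 587), (70, 109)] phi mod 90: -10.5
```

Still free at 1.63 rad. I go on watching the force after each few millimetres.

Call:
send_rows:
  deltas:
    - [0.3,1.5,0,0,0,0]
    - [0.3,1.5,0,0,0,0]

```text
t: 14.73
position: [547.9, -76.9, 69.9]
eef_rot: [[-0.981, -0.195, -0.001], [-0.195, 0.981, -0.001], [0.001, -0.001, -1.0]]
wrist_force: [-3.5, -5.6, 0.6]
finger_gap: -0.001
finger_force: 2.4
```

Call:
send_rows:
  deltas:
    - [0.3,1.5,0,0,0,0]
    - [0.3,1.5,0,0,0,0]

```text
t: 14.9
position: [546.9, -74.6, 70.1]
eef_rot: [[-0.981, -0.195, -0.0], [-0.195, 0.981, -0.002], [0.001, -0.002, -1.0]]
wrist_force: [-2.0, -8.9, 0.6]
finger_gap: -0.002
finger_force: 4.3
```

```bash
python3 knob.py
```

```text
t 14.90 shelf xyz -38.3 -26.0 70.1 tool-y heading in shelf deg -0.2 tilt [ 0.001 -0.002 -1.   ] F shelf -3.72 -8.31 0.6 F tool [ 3.69 -8.33 -0.58] q6 -0.48 gap -0.002265348888375283
torque Nm clockwise ~ 0.336
side [(-100, 11), (-90, 18), (-20, 2), (-10, 15), (0, 1), (70, 2), (80, 1)] phi mod 90: -1.7
wrist [(-20, 84), (-10, 779), (0, 245)] phi mod 90: -3.8
```

It has seated: torque is up to about 0.37 N m at about 1.75 rad. I press on by 1 mm.

Call:
send_rows:
  deltas:
    - [0,1,0,0,0,0]
    - [0,0,0,0,0,0]

```text
t: 15.17
position: [546.6, -73.9, 70.1]
eef_rot: [[-0.981, -0.195, -0.001], [-0.195, 0.981, -0.003], [0.001, -0.003, -1.0]]
wrist_force: [-3.9, -7.9, 0.2]
finger_gap: 0.003
finger_force: 4.1
```

Call:
send_rows:
  deltas:
    - [0,1.2,0,0,0,0]
    - [0,0,0,0,0,0]

```text
t: 15.33
position: [546.4, -73.1, 70.1]
eef_rot: [[-0.981, -0.195, -0.001], [-0.195, 0.981, -0.003], [0.001, -0.003, -1.0]]
wrist_force: [-2.8, -10.6, 1.3]
finger_gap: -0.002
finger_force: 5.0
```

Call:
send_rows:
  deltas:
    - [0,1.2,0,0,0,0]
    - [0,0,0,0,0,0]

```text
t: 15.5
position: [546.1, -72.3, 70.1]
eef_rot: [[-0.981, -0.195, -0.001], [-0.195, 0.981, -0.004], [0.001, -0.004, -1.0]]
wrist_force: [-3.0, -12.7, 1.0]
finger_gap: -0.0
finger_force: 5.8
```

```bash
python3 knob.py
```

```text
t 15.50 shelf xyz -38.7 -23.5 70.1 tool-y heading in shelf deg -0.2 tilt [ 0.001 -0.004 -1.   ] F shelf -5.51 -11.87 1.02 F tool [  5.46 -11.9   -0.96] q6 -0.48 gap -0.0003470473746455383
torque Nm clockwise ~ 0.496
side [(-100, 9), (-90, 24), (-20, 1), (-10, 11), (0, 4)] phi mod 90: 0.9
wrist [(-10, 642), (0, 443)] phi mod 90: -1.2
```

About 0.55 N m total. I add 1.2 mm more and hold for over half a second.

Call:
send_rows:
  deltas:
    - [0,1.2,0,0,0,0]
    - [0,0,0,0,0,0]

```text
t: 15.77
position: [545.8, -71.5, 70.2]
eef_rot: [[-0.981, -0.194, -0.001], [-0.194, 0.981, -0.005], [0.002, -0.004, -1.0]]
wrist_force: [-4.4, -14.6, 1.0]
finger_gap: 0.0
finger_force: 6.7
```

Call:
send_rows:
  deltas:
    - [0,0,0,0,0,0]
    - [0,0,0,0,0,0]
    - [0,0,0,0,0,0]
    - [0,0,0,0,0,0]
    - [0,0,0,0,0,0]
    - [0,0,0,0,0,0]

```text
t: 16.27
position: [545.8, -71.5, 70.2]
eef_rot: [[-0.981, -0.194, -0.001], [-0.194, 0.981, -0.005], [0.002, -0.004, -1.0]]
wrist_force: [-4.8, -14.2, 0.9]
finger_gap: 0.003
finger_force: 6.6
```

```bash
python3 knob.py
```

```text
t 16.27 shelf xyz -38.8 -22.7 70.2 tool-y heading in shelf deg -0.3 tilt [ 0.002 -0.004 -1.   ] F shelf -7.49 -12.97 0.92 F tool [  7.43 -13.    -0.85] q6 -0.48 gap 0.0026382262354669337
torque Nm clockwise ~ 0.534
side [(-100, 10), (-90, 26), (-80, 3), (-10, 9), (0, 5)] phi mod 90: 2.4
wrist [(-10, 557), (0, 513)] phi mod 90: -0.3
```

Call:
send_rows:
  deltas:
    - [0,0.9,0,0,0,0]
    - [0,0,0,0,0,0]
    - [0,0,0,0,0,0]
    - [0,0,0,0,0,0]
    - [0,0,0,0,0,0]
    - [0,0,0,0,0,0]
    - [0,0,0,0,0,0]

```text
t: 16.95
position: [545.6, -70.9, 70.2]
eef_rot: [[-0.981, -0.194, -0.001], [-0.194, 0.981, -0.005], [0.002, -0.005, -1.0]]
wrist_force: [-5.7, -15.9, 1.1]
finger_gap: -0.002
finger_force: 7.4
```

```bash
python3 knob.py
```

```text
t 16.95 shelf xyz -38.8 -22.1 70.2 tool-y heading in shelf deg -0.3 tilt [ 0.002 -0.005 -1.   ] F shelf -8.75 -14.49 1.1 F tool [  8.68 -14.54  -1.02] q6 -0.47 gap -0.001998787859324262
torque Nm clockwise ~ 0.599
side [(-100, 10), (-90, 25), (-80, 3), (-10, 14), (0, 6)] phi mod 90: 2.3
wrist [(-10, 504), (0, 564)] phi mod 90: 0.4
```

Torque is about 0.6–0.68 N m, firmly snug and well short of spoiling. I let go: back off to the right, out towards the robot, then up.

Call:
send_rows:
  deltas:
    - [0,-4,0,0,0,0]
    - [0,-6,0,0,0,0]
    - [0,-8,0,0,0,0]
    - [15,0,0,0,0,0]
    - [25,0,0,0,0,0]
    - [25,0,0,0,0,0]
    - [10,0,-25,0,0,0]
    - [0,0,-35,0,0,0]
    - [0,0,-35,0,0,0]
    - [0,0,0,0,0,0]

```text
t: 17.88
position: [478.6, -101.6, 171.3]
eef_rot: [[-0.981, -0.196, 0.009], [-0.196, 0.981, -0.003], [-0.008, -0.005, -1.0]]
wrist_force: [0.3, -0.9, -0.1]
finger_gap: 0.004
finger_force: 0.0
```

```bash
python3 knob.py; python3 yel.py; python3 - <<'E'
from h import *
a=[env.capture(n)["image"] for n in("top","side")]
cv2.imwrite("pics/z.png",cv2.resize(np.hstack(a),(800,300))[:,:,::-1])
E
```

```text
t 17.88 shelf xyz -110.6 -38.8 171.3 tool-y heading in shelf deg -0.2 tilt [-0.008 -0.005 -1.   ] F shelf 0.13 -0.96 -0.12 F tool [-0.13 -0.96  0.12] q6 -0.58 gap 0.0036783556328184195
torque Nm clockwise ~ 0.117
side [(-100, 10), (-90, 20), (-20, 19), (-10, 19), (0, 4), (70, 16), (80, 13), (90, 2)] phi mod 90: -5.3
wrist [(-100, 44), (-90, 41), (-10, 147), (0, 45), (80, 38), (90, 30)] phi mod 90: -1.9
t 17.98 shelf xyz -112.1 -37.8 166.3 tool-y heading in shelf deg -0.2 tilt [-0.003 -0.001 -1.   ] F shelf -0.08 -0.51 -1.14 F tool [ 0.08 -0.51  1.14] q6 -0.58 gap 0.0009053748213403084
71 [[-15.7, -121.7, 140.8], [-14.0, -110.6, 153.0], [-7.6, -96.4, 159.3]]
```

View pics/z.png

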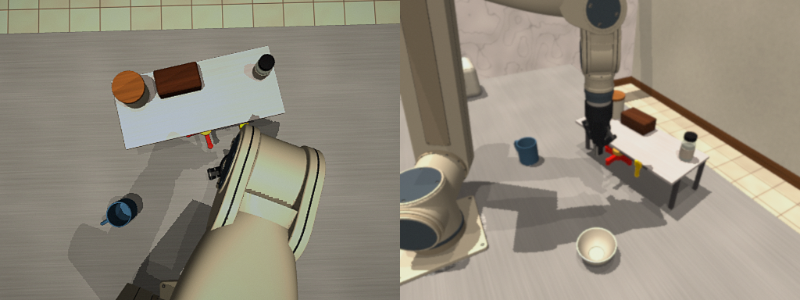

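The final views show the catch aside at (638,168), the knob's front arm at (209,140), and the mug, bowl and jar where they were. The robot is clear of everything.

```bash
python3 -c "
from bench import env
print(env.close_job())"
```

```text
the job is handed in; nothing more can be done
None
```

The job is handed in: the catch is fully aside against its stop, and the knob is turned clockwise until seated and snug (about 0.6 N m held for over 0.5 s). The mug, bowl and jar are where they were, but on the way the fingers briefly pressed with 28 N on something at the shelf edge, probably the bonnet.

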